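# Clamp a glass gas cell in its V-mount and lock it with the pin

### The arm

A 6-joint arm with a two-finger parallel gripper is mounted at the origin on a cart in front of the work surface, level with it; the furniture and walls round the work are solid. World frame = base frame: x ahead of the robot, y to its left, z up, the work surface at z = 0. Lengths are in m, angles in rad, forces in N, time in s.
With the tool pointing down it reaches from about 0.325 to 0.775 m from the base axis. Payload 5.5 kg.
Tool frame: the origin (TCP) lies on the centre line of the jaws, within the pads' length; the fingertips stand 25 mm ahead of it and the grasp point (between the pads) lies 6 mm ahead of it (tips_ahead is the distance from the TCP to the fingertips, in m); z points along the fingers, y is the line along which they close (so a half turn about z gives the same grasp; the last joint's range is limited). The gripper opens to 88 mm and grips with 3 to 60 N. Pads are 20 mm wide; open, the fingers measure 115 mm over their backs; the gripper's body (75 mm by 178 mm) begins 61 mm behind the grasp point.
Start: joints at [1.144, 0.091, 1.231, -0, 1.82, -0.057], TCP at [0.217, 0.559, 0.248] pointing down, gripper open.
Joint ranges: [-2.87, 2.87], [-0.86, 2.18], [0.17, 2.46], [-1.51, 4.65], [0.06, 2.69], [-2.65, 2.65]. Speed limits (rad/s): [2.57, 2.57, 3.01, 3.14, 3.14, 3.14].

### API

Orientations are given as [roll, pitch, yaw] about the fixed x, y, z axes, in that order (R = Rz(yaw) Ry(pitch) Rx(roll)).
In Python, from plant import * gives the robot as it stands. The module is installed in compiled form; this text tells all that it offers.
- The arm moves only by the tool move_arm, never from a script. Its argument "plan" is a list of rows, each a list of 6 numbers: the shift along the tool's x, y, z in m, then the turn, a rotation vector about the tool's x, y, z in degrees. In form: [[x, y, z, wx, wy, wz], ...]. A call has 1 to 12 rows; each row shifts and turns the commanded pose from where the row before left it, along the tool's axes as they then stand; what a row does not reach is not made up. A row lasts 1/8 s, in which the tool goes at most 62.5 mm and 10.7 degrees, less where a joint would pass 70% of its speed; a pose out of reach is approached as far as the arm can. A call with a gripper value outside its range is refused whole. "gripper" is the finger opening in m, from 0 to 0.0878, set as the call begins (left out, the last holds). The fingers move at their own pace and stop on an object; the grip force is fixed at half the most. Time passes only in rows, so rows that do not move let the fingers close. It gives the time, the measured TCP pose, the force, the opening and the grip force at its end, in the units of the state.
- sense(): the state, without advancing time (a new reading comes with each control period).
- camera(name): name is "scene" or "top"; returns the picture (384x512x3 uint8, red, green, blue); there is no depth.
- get_calibration(name): a dict with "fx", "fy", "cx", "cy" (pixels), "R" (3x3) and "t" (3): a world point X has camera coordinates R X + t. Camera axes: x right, y down, z forward; pixel columns grow to the right and rows downward; lengths in m; the calibration is good to about 2 mm. A picture is of the moment at which its call begins. get_calibration takes no time and is no camera call.
- hand_in(): hands the job in; it is judged then, once.
Trained networks look in the newest picture that a camera, given by its name, has taken for a name from the list of things; names that differ only in an ending like _2 or _b are one class to them, and where a whole thing is asked for, a point or a joint stands for the part that bears it (a point fixed in the world has none). Each returns a list of dicts, best first, with "confidence" (0 to 1); they miss things now and then, are a little off and sometimes report something else, mostly with a low value. They report only what shows in the picture. A call takes as long as a camera call.
- look_for(camera, label): "rect" ([centre column, centre row, width, height] in pixels, round what is visible of it).
- regions_of(camera, label): "pixels" (384x512 bool, what is visible of it) and "rect" ([centre column, centre row, width, height] in pixels, round what is visible of it).
- place_of(camera, label): "position" ([row, column] in pixels: a listed point, or the origin of a listed thing).
The state is a dict: "t": time; "joints": joint angles; "joint_vel": joint speeds; "tau": joint torques, N m; "ee_pos": TCP position; "tool_rot": TCP orientation; "ft_force": force on the tool from outside, world axes, zero at the start; "wrist_torque": the same for the moment, N m; "gripper_width": opening from 0.0 (shut) to 1.0 (fully open); "gripper_force": force on a finger pad.
Only numpy, scipy, OpenCV 4.12 (cv2) and the standard library are available. Lean on these libraries where they do the work, as an engineer would, in place of code of your own. Each camera call takes 0.05 s, during which the arm holds its last target. There are 200 camera calls.

### The job

Mount the longer of the two glass gas cells: lift it off the storage stand with a very light grip and lay it, centred along its length, in the V-blocks of the mount, then swing the hinged clamp arm down over it until the arm is fully closed and lock the arm by pushing the flat-headed steel pin through both ears and the arm's eye, home to its head. The glass is thin: never squeeze it with more than about 10 N per finger, set it down nowhere but in the V-blocks, without a knock, and lower the arm on to it without force. Leave the short cell and everything else on the table as they are, and let go of everything when done.

Things in the scene. Friction and masses are not known exactly. Their poses are not given: they have to be found in the camera images.
- long_cell: the cell to mount: sealed thin glass tube 30 mm in diameter, 120 mm long (the longer one), white seal bands at its ends, 0.1 kg, lying level in one place of the stand. Origin at its centre, tube along its y axis; a glass stub 9 mm high stands out along +z at y = +48 mm, up at the start. Breaks above about 10 N of squeeze per finger (5 N holds it well) or a knock of about 20 N.
- short_cell: the other glass cell, same diameter, only 70 mm long, in the other place of the stand; not to be moved. Origin at its centre, tube along its y axis.
- stand: fixed black storage stand, plate 142 x 84 x 8 mm, origin under its centre. Two places 90 mm apart (at x = -45 and +45 mm), each a pair of V supports (at y = -26 and +26 mm, 10 mm wide, up to z = 34 mm, free between them) holding a tube along the stand's y axis with its centre at z = 34 mm. Which cell lies in which place varies.
- mount: fixed V-mount on a dark base plate, x -99 to +77, y -52 to +52, 10 mm thick; origin on the table under the V-blocks' centre. V-blocks at y = -36 and +36 mm (14 mm wide in y, x -24 to +24, up to z = 46 mm; free between) take the tube along y. Hinge posts at x = +50 (to z = 83), clevis of two ears at x = -75 mm (to z = 88). Its -x side roughly faces the robot.
- mount_seat (a point): where the centre of the cell lies when it rests in the V-blocks: 46 mm above the table; the axes are the mount's, the tube runs along y.
- mount_ears (a point): centre of the clevis on the axis of the ears' holes, 74 mm above the table; the holes are 13 mm in diameter and run along y. The ears stand at y = 13.5 to 21.5 mm on either side, 28 mm wide in x. The pin may enter from either side.
- clamp_arm (a joint): hinge of the clamp arm, rad: 0 = closed (level over the cell, eye on the stop between the ears); 2.4 to 2.75 at the start = thrown back, away from the ears. Axis along the mount's y at x = 50, z = 74 mm; at angle a, a point r from it is at x = 50 - r cos a, z = 74 + r sin a. It stays where left; takes about 0.12 N m to move, 0.2 over the last 0.08 rad (spring tip).
- clamp_grip (a point): point between the two finger studs of the clamp arm, 92 mm from the hinge; the arm is a bar 22 mm wide (along the mount's y), 8 mm thick; the round flat-ended studs (11 mm in diameter) stand out 5 mm on each side, 32 mm over both. Pinched by the studs the arm pivots between the fingers. Closed, this point lies at x = -42, z = 74 mm of the mount, with room for fingers between ears and cell.
- clamp_eye (a point): centre of the eye at the end of the clamp arm, 125 mm from the hinge: ring 26 mm outside, hole 14 mm, 22 mm wide; when closed it is in line with the ears' holes.
- plunger: white spring tip, 14 mm in diameter, under the middle of the clamp arm (50 mm from the hinge), along the arm's z; it yields up to 6 mm and presses on the top of the cell with about 3 N when the arm is closed.
- pin: steel locking pin lying flat on the table. Origin on its axis at the shoulder between shank and head; x runs along the shank to the nose. Round shank 10 mm in diameter, 62 mm long, cone nose (last 5 mm); flat tab head from x = -30 to 0 mm, 26 mm wide (y), 10 mm thick (z). 0.08 kg. Home, the shoulder is against an ear.
- pin_tip (a point): end of the pin's nose, 62 mm from its origin.
- screw_tin: bystander: round clear tin of screws, 64 mm wide, 21 mm high; origin under its centre. Leave alone.
- optical_post: bystander: plain round optical post, 13 mm thick, 81 mm long, lying down. Leave alone.
- marker: bystander: marker pen, 130 mm. Leave alone.
- mirror_mount: bystander: black square mirror mount, 50 mm wide, 52 mm high. Leave alone.
- calliper: bystander: steel calliper, 235 mm, lying flat. Leave alone.
- torch: bystander: black torch, 99 mm, lying down. Leave alone.
- objective_case: bystander: clear open case, 38 mm wide, 52 mm high. Leave alone.

How it is judged:
By the outcome, as a careful person would: the job done as asked, in the order asked, and still so for the second after the job is handed in, with the robot touching nothing.
It also fails if it takes over 72 s, if anything falls off the work surface, if the arm or the gripper's body presses on something with over 40 N, if the wrist force passes 120 N, or if a joint passes its speed limit or range.

## Working session

There is one attempt and no reset: what is moved stays moved. The work goes in short steps, Python scripts to look and compute and a tool call to move; the robot and the scene stay as the last step left them, time stands still between calls to the robot, and variables do not carry over. Pictures are saved under pics/ and viewed, at most 10 in all, crops included, and the job is handed in when it is done.

Besides the shell and the picture viewer there is one more tool, called after "Call:" in YAML: its name, and indented under it one key for each argument. move_arm: Moves the arm, as the interface text tells. Its arguments: {"type":"object","properties":{"plan":{"type":"array"},"gripper":{"type":"number"}},"required":["plan"]}

```bash
mkdir -p pics; cat > h.py <<'E'
from plant import *
import numpy as np, cv2
from scipy.spatial.transform import Rotation as Ro
def ray(cam,px):
    k=get_calibration(cam);R=np.array(k["R"]);t=np.array(k["t"])
    d=R.T@np.array([(px[0]-k["cx"])/k["fx"],(px[1]-k["cy"])/k["fy"],1]);return -R.T@t,d
def at_z(cam,px,z):
    c,d=ray(cam,px);return c+d*(z-c[2])/d[2]
def proj(cam,X):
    k=get_calibration(cam);p=np.array(k["R"])@np.array(X)+np.array(k["t"])
    return np.array([k["fx"]*p[0]/p[2]+k["cx"],k["fy"]*p[1]/p[2]+k["cy"]])
def tri(p1,p2):
    (c1,d1),(c2,d2)=ray("scene",p1),ray("top",p2)
    s=np.linalg.lstsq(np.c_[d1,-d2],c2-c1,rcond=None)[0]
    a,b=c1+s[0]*d1,c2+s[1]*d2;return (a+b)/2,np.linalg.norm(a-b)
def place(cam,l):
    r=place_of(cam,l)
    return (np.array(r[0]["position"])[::-1],r[0]["confidence"]) if r else (None,0)
E
python3 - <<'E'
from h import *
np.set_printoptions(precision=4,suppress=True)
a=camera("scene");b=camera("top")
cv2.imwrite("pics/s0.png",a[...,::-1]);cv2.imwrite("pics/t0.png",b[...,::-1])
print(sense())
for c in("scene","top"):print(c,ray(c,(256,192)),get_calibration(c)["fx"])
for l in["long_cell","short_cell","stand","mount","mount_seat","mount_ears","clamp_grip","clamp_eye","pin","pin_tip"]:
    p,c1=place("scene",l);q,c2=place("top",l)
    print(l,p,round(c1,2),q,round(c2,2),*(tri(p,q) if p is not None and q is not None else ()))
E
```

```text
{'t': 0.1, 'joints': array([ 1.1443,  0.0918,  1.2318, -0.    ,  1.8198, -0.0567]), 'joint_vel': array([-0.0002, -0.0018, -0.0025,  0.0009,  0.001 ,  0.    ]), 'tau': array([  0.0021, -44.7858, -40.7569,   0.0699,   0.0285,  -0.0001]), 'ee_pos': array([0.2168, 0.5592, 0.2466]), 'tool_rot': array([-3.1399, -0.0001,  2.7718]), 'ft_force': array([ 0.0373,  0.393 , -0.4131]), 'wrist_torque': array([-0.0433, -0.0104, -0.0088]), 'gripper_force': 0.0, 'gripper_width': 0.9944561249969524}
scene (array([ 1.0531, -0.3177,  1.1816]), array([-0.4119,  0.2174, -0.885 ])) 403.7156251949512
top (array([ 0.3608, -0.0406,  1.463 ]), array([ 0.0987,  0.032 , -0.9948])) 398.323105664377
long_cell [145.7 243.4] 0.55 [374.9 182.5] 0.65 [ 0.5361 -0.4154  0.041 ] 0.010721219081208228
short_cell [135.  216.5] 0.76 [369.3 208.3] 0.43 [ 0.4407 -0.4059  0.0368] 0.013898341871064701
stand [142.  232.6] 0.87 [367. 195.] 0.92 [ 0.4903 -0.4047  0.0147] 0.014240182514523119
mount [249.5 213.9] 0.76 [280.9 178. ] 0.65 [ 0.5605 -0.0826 -0.0096] 0.007751794828642868
mount_seat [251.5 209.5] 0.9 [279.5 173.3] 0.72 [ 0.5703 -0.0781  0.0387] 0.0034176369537648283
mount_ears [273.7 228.3] 0.66 [280.5 195.8] 0.79 [ 0.5421 -0.0375 -0.2006] 0.12325103228388531
clamp_grip [271.7 229.4] 0.57 [277.3 133.7] 0.51 [ 0.6913 -0.0713  0.1348] 0.0018727874333256363
clamp_eye [279.5 234.5] 0.62 [276.2 125.3] 0.6 [ 0.7178 -0.0649  0.1495] 0.0038082395312556212
pin [211.6 214.4] 0.45 [311.3 190. ] 0.61 [ 0.5139 -0.1945 -0.0011] 0.006541513144954869
pin_tip [210.2 230.9] 0.46 [317.6 172.2] 0.49 [ 0.5755 -0.2193  0.022 ] 0.0005248944072718828
```

```bash
python3 - <<'E'
import cv2
a=cv2.imread("pics/s0.png");b=cv2.imread("pics/t0.png")
cv2.imwrite("pics/s1.png",cv2.resize(a[150:300,90:350],(780,450),interpolation=2))
cv2.imwrite("pics/t1.png",cv2.resize(b[90:290,220:450],(690,600),interpolation=2))
E
```

```text
(no output)
```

View pics/s0.png

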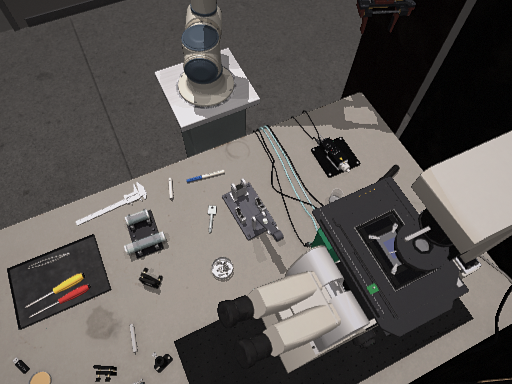

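View pics/t0.png

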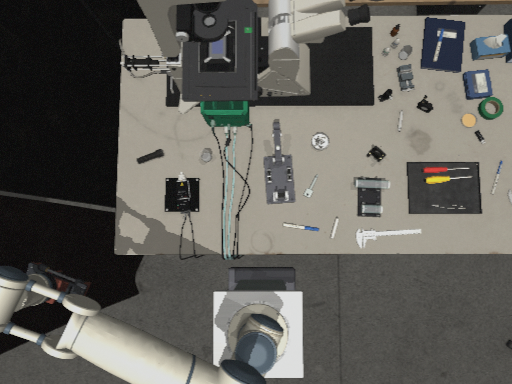

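```bash
sleep 1
```

```text
(no output)
```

View pics/t1.png

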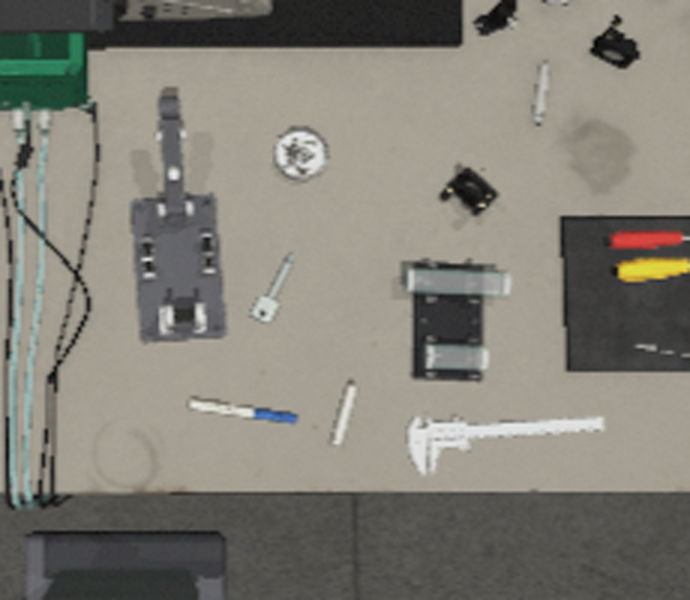

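View pics/s1.png

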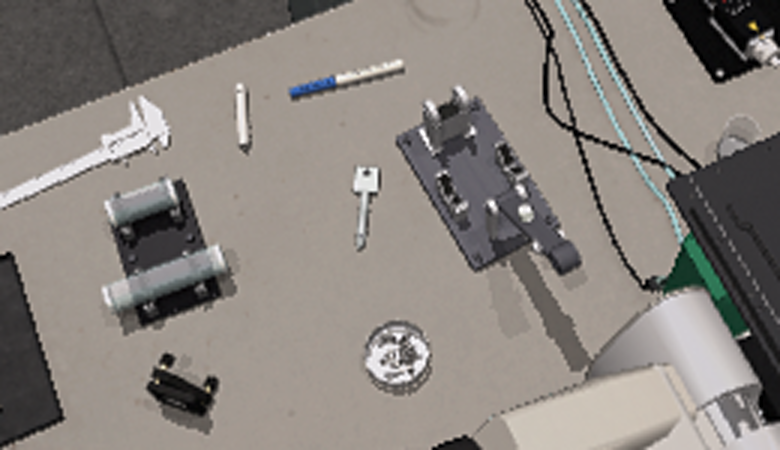

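The pictures show the mount at scene ≈(250,212) / top ≈(280,177) with its arm thrown back away from the robot. The stand is at top ≈(370,195), with the long cell on its far place (374,182) and the short cell on its near one. The pin lies at top ≈(311,187), nose away from the robot. Next I fit simple models to the masks in both views.

```bash
cat > fit.py <<'E'
from h import *
from scipy.optimize import minimize
S=8
def box(x0,x1,y0,y1,z0,z1):return np.array([[x,y,z] for x in(x0,x1) for y in(y0,y1) for z in(z0,z1)],float)/1e3
def cyl(r,a,b,ax,c=(0,0)):
    th=np.linspace(0,2*np.pi,24,endpoint=False);P=[]
    for e in(a,b):
        for t in th:
            u,v=c[0]+r*np.cos(t),c[1]+r*np.sin(t);P.append({'x':(e,u,v),'y':(u,e,v),'z':(u,v,e)}[ax])
    return np.array(P,float)/1e3
def render(cam,hulls,roi):
    x0,y0,w,h=roi;m=np.zeros((h*S,w*S),np.uint8)
    for H in hulls:
        P=np.array([proj(cam,p) for p in H])
        q=cv2.convexHull((((P+.5-[x0,y0])*S)*16).astype(np.int32).reshape(-1,1,2))
        cv2.fillConvexPoly(m,q,255,shift=4)
    return cv2.resize(m,(w,h),interpolation=cv2.INTER_AREA)/255.
def place_h(hulls,x,y,yaw,z=0):
    R=Ro.from_euler('z',yaw).as_matrix();return [H@R.T+[x,y,z] for H in hulls]
def fit(masks,model,p0,step):
    rois={}
    for c,m in masks.items():
        ys,xs=np.where(m);rois[c]=(xs.min()-12,ys.min()-12,xs.max()-xs.min()+25,ys.max()-ys.min()+25)
    def cost(p):
        e=0
        for c,m in masks.items():
            x,y,w,h=rois[c];a=cv2.GaussianBlur(m[y:y+h,x:x+w].astype(float),(0,0),1)
            b=cv2.GaussianBlur(render(c,model(p),rois[c]),(0,0),1);e+=((a-b)**2).sum()/m.sum()
        return e
    sim=np.array([p0]+[np.array(p0)+np.eye(len(p0))[i]*step[i] for i in range(len(p0))])
    r=minimize(cost,p0,method="Nelder-Mead",options=dict(initial_simplex=sim,xatol=1e-4,fatol=1e-6,maxiter=250));return r.x,r.fun
E
cat > m1.py <<'E'
from fit import *
np.set_printoptions(precision=4,suppress=True)
camera("scene");camera("top")
M={}
for l in["long_cell","mount","clamp_arm","pin"]:
    for c in("scene","top"):
        r=regions_of(c,l);M[l+c]=r[0]["pixels"] if r else np.zeros((384,512),bool)
        print(l,c,[(round(q["confidence"],2),np.round(q["rect"],1)) for q in r[:2]],M[l+c].sum())
np.savez("masks.npz",**M)
cell=[cyl(15,-60,60,'y')]
pin=[cyl(5,0,57,'x'),box(-30,0,-13,13,-5,5),cyl(2.5,57,61,'x')]
mnt=[box(-99,77,-52,52,0,10)]+[box(-24,24,s*36-7,s*36+7,10,46) for s in(-1,1)]+[box(-89,-61,s*17.5-4,s*17.5+4,10,88) for s in(-1,1)]
def mm(p):
    a=p[3];u=np.array([-np.cos(a),0,np.sin(a)]);n=np.array([np.sin(a),0,np.cos(a)])
    def T(H):return np.array([[.05,0,.074]+q[0]*u+[0,q[1],0]+q[2]*n for q in H])
    arm=[T(box(0,115,-11,11,-4,4)),T(cyl(13,-11,11,'y',(125,0))),T(cyl(5.5,-16,16,'y',(92,0))),T(cyl(7,-16,0,'z',(50,0)))]
    posts=[box(43,57,s*17-5,s*17+5,10,83) for s in(-1,1)]
    return place_h(mnt+posts+arm,*p[:3])
jobs={"long_cell":(lambda p:place_h(cell,*p,z=.034),[.536,-.415,0.],[.01,.01,.1]),
"pin":(lambda p:place_h(pin,*p,z=.005),[.52,-.195,-.37],[.01,.01,.1]),
"mount":(mm,[.56,-.08,0.03,2.5],[.01,.01,.1,.1])}
for l,(f,p0,st) in jobs.items():
    mk={c:M[l+c]|(M["clamp_arm"+c] if l=="mount" else False) for c in("scene","top")}
    print(l,"both",*fit(mk,f,p0,st))
    for c in mk:print("   ",c,*fit({c:mk[c]},f,p0,st))
E
python3 m1.py
```

```text
long_cell scene [(0.73, array([145.6, 242.2,  42.5,  20.5])), (0.59, array([270.4, 226.2,  28.9,  30.7]))] 394
long_cell top [(0.87, array([371.6, 183.1,  36.2,  13.5])), (0.2, array([320.2, 141.2,  20.2,  13.1]))] 330
mount scene [(0.61, array([249.9, 209.1,  60.6,  57. ]))] 1793
mount top [(0.58, array([280. , 161.9,  33.6,  81.4]))] 1598
clamp_arm scene [(0.55, array([269.6, 228.6,  26.7,  28.3])), (0.43, array([254.3, 209.8,  66.4,  59. ]))] 310
clamp_arm top [(0.73, array([278. , 141.7,  10.2,  42.2]))] 272
pin scene [(0.56, array([211.4, 219.2,  12.3,  22.5]))] 144
pin top [(0.49, array([311.5, 187.3,  10.3,  22.2]))] 54Traceback (most recent call last):
  File "m1.py", line 24, in <module>
    print(l,"both",*fit(mk,f,p0,st))
                    ~~~^^^^^^^^^^^^
  File "fit.py", line 31, in fit
    r=minimize(cost,p0,method="Nelder-Mead",options=dict(initial_simplex=sim,xatol=1e-4,fatol=1e-6,maxiter=250));return r.x,r.fun
    res = _minimize_neldermead(fun, x0, args, callback, bounds=bounds,
                               **options)
    fxr = func(xr)
    fx = function(np.copy(x), *(wrapper_args + args))
  File "fit.py", line 28, in cost
    b=cv2.GaussianBlur(render(c,model(p),rois[c]),(0,0),1);e+=((a-b)**2).sum()/m.sum()
                       ~~~~~~^^^^^^^^^^^^^^^^^^^^
  File "fit.py", line 14, in render
    P=np.array([proj(cam,p) for p in H])
                ~~~~^^^^^^^
  File "h.py", line 10, in proj
    k=get_calibration(cam);p=np.array(k["R"])@np.array(X)+np.array(k["t"])
ValueError: time passes only in moves, steps and waits
```

```bash
python3 - <<'E'
s=open('h.py').read()
s=s.replace('def ray(','_K={}\ndef cal(c):\n    if c not in _K:_K[c]={a:np.array(b) for a,b in get_calibration(c).items() if not isinstance(b,str)}\n    return _K[c]\ndef ray(',1).replace('k=get_calibration(cam)','k=cal(cam)')
s=s.replace('p=np.array(k["R"])@np.array(X)+np.array(k["t"])\n    return np.array([k["fx"]*p[0]/p[2]+k["cx"],k["fy"]*p[1]/p[2]+k["cy"]])','p=np.array(X)@k["R"].T+k["t"]\n    return np.stack([k["fx"]*p[...,0]/p[...,2]+k["cx"],k["fy"]*p[...,1]/p[...,2]+k["cy"]],-1)')
open('h.py','w').write(s)
f=open('fit.py').read().replace('np.array([proj(cam,p) for p in H])','proj(cam,H)');open('fit.py','w').write(f)
m=open('m1.py').read();i=m.index('camera("scene")');j=m.index('cell=[')
open('m2.py','w').write(m[:i]+'M=np.load("masks.npz")\n'+m[j:])
E
python3 m2.py
```

```text
long_cell both [ 0.531  -0.4111 -0.0422] 0.03970990887552414
    scene [ 0.531  -0.4122 -0.0439] 0.008853645752861858
    top [ 0.5316 -0.4087 -0.0437] 0.02264799933817183
pin both [ 0.5168 -0.1915 -0.5032] 0.4276165414588736
    scene [ 0.5175 -0.1932 -0.4989] 0.017877134769544126
    top [ 0.5156 -0.1895 -0.4669] 0.37210441409603695
mount both [ 0.5652 -0.077   0.0744  2.5434] 0.040850657027290044
    scene [ 0.5648 -0.0789  0.0674  2.5294] 0.01772134679502163
    top [ 0.5664 -0.0751  0.0751  2.4747] 0.00797670232703096
```

```bash
cat > go.py <<'E'
# usage: go.py x y z yaw tilt_deg(about tool x)  [n]  -> rows from the pose now to that pose
from h import *; import sys
def goal(x,y,z,yaw,tilt=0):
    return np.array([x,y,z]),Ro.from_euler('xyz',[np.pi,0,yaw])*Ro.from_rotvec([np.radians(tilt),0,0])
a=[float(v) for v in sys.argv[1:]]
s=sense();p=np.array(s["ee_pos"]);R=Ro.from_euler('xyz',s["tool_rot"])
P,G=goal(*a[:5]);w=(R.inv()*G).as_rotvec(degrees=True)
n=int(a[5]) if len(a)>5 else int(max(np.ceil(np.linalg.norm(P-p)/.058),np.ceil(np.linalg.norm(w)/10),1))
p0=p.copy()
for i in range(n):
    d=np.round(R.inv().apply(p0+(P-p0)*(i+1)/n-p),4);t=np.round((R.inv()*G).as_rotvec(degrees=True)/(n-i),1)
    print([*map(float,d),*map(float,t)],end=", ")
    p=p+R.apply(d);R=R*Ro.from_rotvec(t,degrees=True)
print("\nt",s["t"],"now",np.round(s["ee_pos"],4),np.round(s["tool_rot"],4),"w",s["gripper_width"]*.0878,"F",s["gripper_force"],np.round(s["ft_force"],1))
E
python3 go.py .504 -.184 .12 2.65 0
```

```text
[-0.0383, -0.0421, 0.0091, -0.0, -0.0, 0.5], [-0.0387, -0.0418, 0.0091, -0.0, -0.0, 0.5], [-0.039, -0.0414, 0.0091, -0.0, -0.0, 0.5], [-0.0395, -0.0411, 0.0092, -0.0, -0.0, 0.5], [-0.0397, -0.0407, 0.0091, -0.0, -0.0, 0.5], [-0.0401, -0.0404, 0.0091, -0.0, -0.0, 0.5], [-0.0405, -0.04, 0.0091, -0.0, -0.0, 0.5], [-0.0408, -0.0397, 0.0091, -0.0, -0.0, 0.5], [-0.0412, -0.0393, 0.0091, -0.0, -0.0, 0.5], [-0.0415, -0.039, 0.0092, -0.0, -0.0, 0.5], [-0.0418, -0.0386, 0.0091, -0.0, -0.0, 0.5], [-0.0422, -0.0382, 0.0091, -0.0, -0.0, 0.5], [-0.0425, -0.0379, 0.0091, -0.0, -0.0, 0.5], [-0.0429, -0.0375, 0.0091, -0.0, -0.0, 0.5], 
t 1.6 now [0.2169 0.5595 0.2476] [-3.1416 -0.      2.7718] w 0.08773661434877197 F 0.0 [0.4 0.2 0.3]
```

Call:
move_arm:
  plan:
    - [-0.038, -0.042, 0.009, 0, 0, 0.5]
    - [-0.039, -0.042, 0.009, 0, 0, 0.5]
    - [-0.039, -0.041, 0.009, 0, 0, 0.5]
    - [-0.0395, -0.041, 0.009, 0, 0, 0.5]
    - [-0.04, -0.041, 0.009, 0, 0, 0.5]
    - [-0.04, -0.04, 0.009, 0, 0, 0.5]
    - [-0.0405, -0.04, 0.009, 0, 0, 0.5]
    - [-0.041, -0.04, 0.009, 0, 0, 0.5]
    - [-0.041, -0.039, 0.009, 0, 0, 0.5]
    - [-0.0415, -0.039, 0.009, 0, 0, 0.5]
    - [-0.042, -0.0385, 0.009, 0, 0, 0.5]
    - [-0.042, -0.038, 0.009, 0, 0, 0.5]
  gripper: 0.04

```text
t: 3.1
ee_pos: [0.464, -0.0791, 0.1397]
tool_rot: [3.141, 0.001, 2.666]
ft_force: [0.8, 0.6, -0.0]
gripper_width: 0.459
gripper_force: 0.0
```

```bash
python3 go.py .504 -.184 .05 2.65 0
```

```text
[-0.0278, -0.025, 0.0299, 0.0, 0.0, 0.3], [-0.028, -0.0249, 0.0299, 0.0, 0.0, 0.3], [-0.0281, -0.0247, 0.03, 0.0, 0.1, 0.3], 
t 3.1 now [ 0.464  -0.0791  0.1397] [3.1411e+00 1.0000e-03 2.6664e+00] w 0.04027286115837579 F 0.0 [ 0.8  0.6 -0. ]
```

Call:
move_arm:
  plan:
    - [-0.028, -0.025, 0.01, 0, 0, 0.3]
    - [-0.028, -0.025, 0.03, 0, 0, 0.3]
    - [-0.028, -0.025, 0.03, 0, 0, 0.3]
    - [0, 0, 0.02, 0, 0, 0]
    - [0, 0, 0, 0, 0, 0]

```text
t: 3.72
ee_pos: [0.5021, -0.1814, 0.0477]
tool_rot: [3.142, -0.004, 2.651]
ft_force: [-0.1, -0.0, -0.3]
gripper_width: 0.457
gripper_force: 0.0
```

```bash
python3 go.py .504 -.184 .028 2.65 0
```

```text
[-0.003, -0.0014, 0.0197, 0.0, -0.2, 0.1], 
t 3.725 now [ 0.5021 -0.1814  0.0477] [ 3.1415 -0.0043  2.6512] w 0.040086119131049126 F 0.0 [-0.1 -0.  -0.3]
```

Call:
move_arm:
  plan:
    - [-0.003, -0.0015, 0.01, 0, 0, 0]
    - [0, 0, 0.0095, 0, 0, 0]
    - [0, 0, 0, 0, 0, 0]
  gripper: 0.029

```text
t: 4.1
ee_pos: [0.505, -0.1845, 0.0296]
tool_rot: [3.142, -0.001, 2.652]
ft_force: [0.8, 0.3, 0.1]
gripper_width: 0.33
gripper_force: 0.0
```

Call:
move_arm:
  plan:
    - [0, 0, 0, 0, 0, 0]
    - [0, 0, 0, 0, 0, 0]
    - [0, 0, 0, 0, 0, 0]
  gripper: 0.0258

```text
t: 4.47
ee_pos: [0.5055, -0.1851, 0.0305]
tool_rot: [3.141, 0.0, 2.651]
ft_force: [-0.1, 0.3, -0.0]
gripper_width: 0.299
gripper_force: 5.0
```

Call:
move_arm:
  plan:
    - [0, 0, 0, 0, 0, 0]
    - [0, 0, 0, 0, 0, 0]
    - [0, 0, 0, 0, 0, 0]
  gripper: 0.0252

```text
t: 4.85
ee_pos: [0.5055, -0.1851, 0.0304]
tool_rot: [3.141, 0.0, 2.651]
ft_force: [-0.2, 1.1, 1.6]
gripper_width: 0.29
gripper_force: 19.8
```

Call:
move_arm:
  plan:
    - [0, 0, 0, 0, 0, 0]
    - [0, 0, 0, 0, 0, 0]
    - [0, 0, 0, 0, 0, 0]
  gripper: 0.0235

```text
t: 5.22
ee_pos: [0.5055, -0.1851, 0.0304]
tool_rot: [3.141, 0.0, 2.651]
ft_force: [-1.7, 2.2, 4.7]
gripper_width: 0.286
gripper_force: 30.0
```

Call:
move_arm:
  plan:
    - [0, 0, 0, 0, 0, 0]
    - [0, 0, -0.02, 0, 0, 0]
    - [0, 0, -0.04, 0, 0, 0]
    - [0, 0, -0.04, 0, 0, 0]
  gripper: 0.05

```text
t: 5.72
ee_pos: [0.5052, -0.1853, 0.1322]
tool_rot: [-3.141, 0.0, 2.651]
ft_force: [0.3, 0.0, 0.7]
gripper_width: 0.573
gripper_force: 0.0
```

```bash
python3 go.py .5135 -.4105 .118 1.528 -12; python3 -c "
from scipy.spatial.transform import Rotation as Ro;import numpy as np
print((Ro.from_euler('xyz',[np.pi,0,1.528])*Ro.from_rotvec([np.radians(-12),0,0])).as_matrix())"
```

```text
[-0.0162, -0.0278, 0.002, -1.5, -1.0, 9.2], [-0.0204, -0.025, 0.0017, -1.5, -0.9, 9.2], [-0.0241, -0.0213, 0.0014, -1.5, -1.0, 9.1], [-0.0272, -0.0174, 0.0014, -1.5, -0.9, 9.2], [-0.0295, -0.0128, 0.0014, -1.6, -0.9, 9.1], [-0.0312, -0.008, 0.0016, -1.6, -1.0, 9.2], [-0.0321, -0.003, 0.002, -1.5, -1.0, 9.1], 
t 5.725 now [ 0.5052 -0.1853  0.1322] [-3.1413e+00  4.0000e-04  2.6511e+00] w 0.0503005025524855 F 0.0 [0.3 0.  0.7]
[[ 0.04278326  0.97725199  0.20772132]
 [ 0.99908438 -0.04184835 -0.00889514]
 [ 0.          0.20791169 -0.9781476 ]]
```

Call:
move_arm:
  plan:
    - [-0.016, -0.028, 0.002, -1.5, -1.0, 9.2]
    - [-0.0205, -0.025, 0.0015, -1.5, -0.9, 9.2]
    - [-0.024, -0.0215, 0.0015, -1.5, -1.0, 9.1]
    - [-0.027, -0.0175, 0.0015, -1.5, -0.9, 9.2]
    - [-0.0295, -0.013, 0.0015, -1.6, -0.9, 9.1]
    - [-0.031, -0.008, 0.0015, -1.6, -1.0, 9.2]
    - [-0.032, -0.003, 0.002, -1.5, -1.0, 9.1]
    - [0, 0, 0, 0, 0, 0]
    - [0, 0, 0, 0, 0, 0]
  gripper: 0.06

```text
t: 6.85
ee_pos: [0.5129, -0.4098, 0.1164]
tool_rot: [2.932, 0.001, 1.53]
ft_force: [0.3, 0.1, -0.4]
gripper_width: 0.684
gripper_force: 0.0
```

```bash
python3 go.py .5281 -.4105 .0477 1.528 -12; cat > m3.py <<'E'
from fit import *
np.set_printoptions(precision=4,suppress=True)
camera("scene");camera("top")
pin=[cyl(5,0,57,'x'),box(-30,0,-13,13,-5,5),cyl(2.5,57,61,'x')]
mk={}
for c in("scene","top"):
    r=regions_of(c,"pin");mk={c:r[0]["pixels"]} if r else {}
    if mk:
        print(c,r[0]["confidence"],mk[c].sum());p,f=fit(mk,lambda p:place_h(pin,*p,z=.005),[.5175,-.192,-.49],[.005,.005,.1])
        print(p,f,"lateral",(p[:2]-[.5055,-.1851])@[.471,.882])
    r=regions_of(c,"long_cell")
    if r and r[0]["confidence"]>.5:
        mk={c:r[0]["pixels"]};print(c,"cell",mk[c].sum(),*fit(mk,lambda p:place_h([cyl(15,-60,60,'y')],*p,z=.034),[.531,-.4105,-.043],[.005,.005,.05]))
E
python3 m3.py
```

```text
[-0.0, 0.0003, 0.0352, -0.0, 0.0, 0.1], [-0.0, 0.0003, 0.0352, -0.0, 0.0, 0.0], 
t 6.85 now [ 0.5129 -0.4098  0.1164] [2.9325e+00 6.0000e-04 1.5305e+00] w 0.06002868524643344 F 0.0 [ 0.3  0.1 -0.4]
scene 0.41 129
[ 0.5184 -0.1918 -0.4998] 0.013330489500683863 lateral 0.00014717096268816897
top 0.52 83
[ 0.5215 -0.1897 -0.5012] 0.06737063313693092 lateral 0.0034508686971785065
top cell 158 [ 0.5315 -0.41   -0.0351] 0.5366107728196509
```

Call:
move_arm:
  plan:
    - [-0.002, 0, 0.02, 0, 0, 0]
    - [0, 0, 0.025, 0, 0, 0]
    - [0, 0, 0.018, 0, 0, 0]
    - [0, 0.0005, 0.007, 0, 0, 0]
    - [0, 0, 0, 0, 0, 0]
    - [0, 0, 0, 0, 0, 0]
  gripper: 0.04

```text
t: 7.9
ee_pos: [0.5281, -0.4133, 0.0485]
tool_rot: [2.931, 0.002, 1.528]
ft_force: [-1.0, 0.4, 0.1]
gripper_width: 0.456
gripper_force: 0.0
```

```bash
python3 go.py .5281 -.412 .0477 1.528 -12
```

```text
[0.0013, -0.0002, 0.0008, 0.1, 0.1, 0.0], 
t 7.9 now [ 0.5281 -0.4133  0.0485] [2.9312e+00 1.5000e-03 1.5283e+00] w 0.0400019107176749 F 0.0 [-1.   0.4  0.1]
```

Call:
move_arm:
  plan:
    - [0.0013, 0, 0.0008, 0, 0, 0]
    - [0, 0, 0, 0, 0, 0]
    - [0, 0, 0, 0, 0, 0]
  gripper: 0.032

```text
t: 8.28
ee_pos: [0.5281, -0.4117, 0.047]
tool_rot: [2.932, 0.001, 1.528]
ft_force: [0.5, 0.2, 0.8]
gripper_width: 0.366
gripper_force: 0.2
```

Call:
move_arm:
  plan:
    - [0, 0, 0, 0, 0, 0]
    - [0, 0, 0, 0, 0, 0]
  gripper: 0.0304

```text
t: 8.52
ee_pos: [0.5287, -0.4117, 0.0473]
tool_rot: [2.931, 0.001, 1.528]
ft_force: [3.2, 0.0, 1.4]
gripper_width: 0.343
gripper_force: 1.8
```

Call:
move_arm:
  plan:
    - [0, 0.0008, 0, 0, 0, 0]
    - [0, 0, 0, 0, 0, 0]

```text
t: 8.78
ee_pos: [0.5289, -0.4117, 0.047]
tool_rot: [2.932, 0.001, 1.528]
ft_force: [2.6, -0.6, 1.9]
gripper_width: 0.35
gripper_force: 1.2
```

Call:
move_arm:
  plan:
    - [0, 0, 0, 0, 0, 0]
    - [0, 0, 0, 0, 0, 0]
  gripper: 0.03

```text
t: 9.02
ee_pos: [0.529, -0.4117, 0.047]
tool_rot: [2.932, 0.001, 1.528]
ft_force: [3.4, 0.6, 2.3]
gripper_width: 0.345
gripper_force: 1.8
```

Call:
move_arm:
  plan:
    - [0, 0, 0, 0, 0, 0]
    - [0, 0, 0, 0, 0, 0]
  gripper: 0.0298

```text
t: 9.28
ee_pos: [0.5291, -0.4117, 0.0471]
tool_rot: [2.932, 0.001, 1.528]
ft_force: [4.1, -0.6, 1.9]
gripper_width: 0.34
gripper_force: 3.4
```

Call:
move_arm:
  plan:
    - [0, 0.0007, 0, 0, 0, 0]
    - [0, 0, 0, 0, 0, 0]

```text
t: 9.52
ee_pos: [0.5291, -0.4118, 0.047]
tool_rot: [2.933, 0.0, 1.528]
ft_force: [1.0, 0.3, 3.2]
gripper_width: 0.338
gripper_force: 3.2
```

```bash
python3 -c "
from h import *
s=sense();print(s['gripper_force'],s['gripper_width']*87.8,s['ft_force'])"
```

```text
3.1663915514945984 29.71685229503438 [1.04439753 0.26115039 3.15557982]
```

Call:
move_arm:
  plan:
    - [0, 0.0002, 0, 0, 0, 0]
    - [0, 0, 0, 0, 0, 0]
  gripper: 0.0297

```text
t: 9.78
ee_pos: [0.5292, -0.4118, 0.047]
tool_rot: [2.933, 0.0, 1.528]
ft_force: [-0.8, 0.8, 4.8]
gripper_width: 0.344
gripper_force: 5.1
```

Call:
move_arm:
  plan:
    - [0, 0.001, -0.005, 0, 0, 0]
    - [0, 0.002, -0.01, 0, 0, 0]
    - [0, 0.004, -0.019, 0, 0, 0]
    - [0, 0.006, -0.028, 0, 0, 0]
    - [0, 0.005, -0.023, 0, 0, 0]
    - [0, 0, 0, 0, 0, 0]

```text
t: 10.52
ee_pos: [0.5307, -0.4126, 0.1382]
tool_rot: [2.928, 0.005, 1.528]
ft_force: [-0.3, -1.3, -1.7]
gripper_width: 0.337
gripper_force: 5.1
```

```bash
python3 - <<'E'
from fit import *
np.set_printoptions(precision=4,suppress=True)
s=sense();print(s["ee_pos"],s["gripper_force"],s["ft_force"])
R=Ro.from_euler('xyz',s["tool_rot"]);c=s["ee_pos"]+R.apply([0,0,.014]);print("expected centre",c)
camera("scene");camera("top")
for k in("scene","top"):
    r=regions_of(k,"long_cell")
    if r: print(k,r[0]["confidence"],r[0]["pixels"].sum(),*fit({k:r[0]["pixels"]},lambda p:place_h([cyl(15,-60,60,'y')],*p,z=c[2]),[*c[:2],-.043],[.005,.005,.05]))
E
M="0.5648 -0.0789"; python3 go.py .5565 -.0785 .14 1.6382 -12
```

```text
[ 0.5307 -0.4126  0.1382] 5.091747343540192 [-0.339  -1.2861 -1.6958]
expected centre [ 0.5336 -0.4128  0.1245]
scene 0.46 201 [ 0.5323 -0.4118 -0.051 ] 1.3055998037158243
top 0.56 139 [ 0.5318 -0.4098 -0.0318] 0.6542504398707262
[0.0556, 0.0024, -0.0008, -0.0, 0.2, -1.0], [0.0555, 0.0034, -0.0005, -0.0, 0.2, -1.0], [0.0555, 0.0044, -0.0004, -0.0, 0.2, -1.0], [0.0554, 0.0053, -0.0002, -0.0, 0.2, -1.1], [0.0553, 0.0064, 0.0001, -0.1, 0.2, -1.0], [0.0552, 0.0073, 0.0002, -0.0, 0.2, -1.1], 
t 10.725 now [ 0.5291 -0.4112  0.1322] [ 2.9343e+00 -1.1000e-03  1.5283e+00] w 0.029924995536624727 F 5.093620643019676 [ 0.1  1.2 -1.5]
```

```bash
python3 go.py .5626 -.0786 .132 1.642 -12
```

```text
[0.0556, 0.0031, 0.0008, -0.0, 0.2, -1.1], [0.0556, 0.0042, 0.0009, -0.0, 0.2, -1.1], [0.0554, 0.0053, 0.0012, -0.0, 0.2, -1.0], [0.0554, 0.0063, 0.0013, -0.0, 0.2, -1.1], [0.0552, 0.0073, 0.0015, -0.1, 0.2, -1.0], [0.055, 0.0082, 0.0018, -0.0, 0.3, -1.1], 
t 10.725 now [ 0.5291 -0.4112  0.1322] [ 2.9343e+00 -1.1000e-03  1.5283e+00] w 0.029924995536624727 F 5.093620643019676 [ 0.1  1.2 -1.5]
```

Call:
move_arm:
  plan:
    - [0.02, 0.001, 0.0003, 0, 0.1, -0.4]
    - [0.04, 0.003, 0.0007, 0, 0.1, -0.8]
    - [0.05, 0.004, 0.001, 0, 0.2, -1.0]
    - [0.055, 0.0055, 0.0012, 0, 0.2, -1.1]
    - [0.055, 0.006, 0.0013, 0, 0.2, -1.1]
    - [0.05, 0.0065, 0.0013, 0, 0.2, -1.0]
    - [0.04, 0.0055, 0.001, 0, 0.2, -0.7]
    - [0.022, 0.003, 0.0005, 0, 0.1, -0.3]
    - [0, 0, 0, 0, 0, 0]
    - [0, 0, 0, 0, 0, 0]

```text
t: 11.98
ee_pos: [0.5617, -0.0791, 0.1328]
tool_rot: [2.933, 0.001, 1.643]
ft_force: [0.1, -0.7, -0.5]
gripper_width: 0.34
gripper_force: 5.1
```

```bash
python3 go.py .5626 -.0786 .07 1.642 -12 4; python3 - <<'E'
from h import *
a=camera("scene");b=camera("top")
cv2.imwrite("pics/c1.png",np.hstack([cv2.resize(a[160:270,190:330],(420,330),interpolation=2),cv2.resize(b[110:220,220:340],(360,330),interpolation=2)])[...,::-1])
E
```

```text
[0.0001, -0.003, 0.0154, -0.0, 0.0, 0.0], [0.0002, -0.003, 0.0154, -0.0, 0.0, 0.0], [0.0001, -0.0031, 0.0155, -0.0, 0.0, 0.0], [0.0002, -0.003, 0.0154, -0.1, 0.1, 0.1], 
t 11.975 now [ 0.5617 -0.0791  0.1328] [2.9333e+00 1.5000e-03 1.6428e+00] w 0.0298438318140656 F 5.0932759791612625 [ 0.1 -0.7 -0.5]
```

View pics/c1.png

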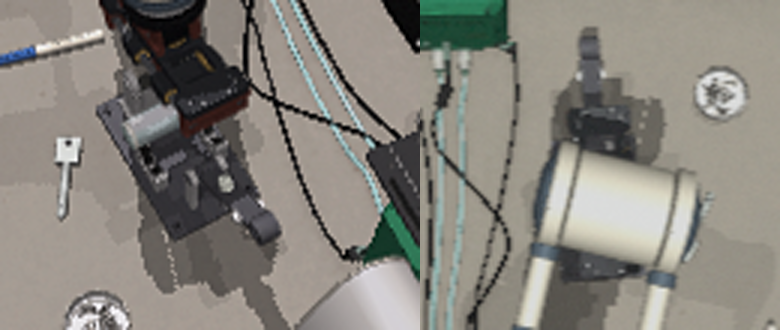

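The left half shows the cell's −y end at crop ≈(150,125), level over the V-blocks. The gripper body stays clear of the thrown-back arm and the plunger at ≈(225,185). Now I lower it.

Call:
move_arm:
  plan:
    - [0, -0.002, 0.012, 0, 0, 0]
    - [0, -0.003, 0.0155, 0, 0, 0]
    - [0, -0.003, 0.0155, 0, 0, 0]
    - [0, -0.002, 0.012, 0, 0, 0]
    - [0, -0.001, 0.006, 0, 0, 0]
    - [0, 0, 0, 0, 0, 0]
    - [0, 0, 0, 0, 0, 0]

```text
t: 12.95
ee_pos: [0.5644, -0.0792, 0.0721]
tool_rot: [2.932, 0.002, 1.642]
ft_force: [0.5, 0.6, -0.3]
gripper_width: 0.337
gripper_force: 5.1
```

```bash
python3 go.py .5626 -.0786 .0597 1.642 -12 1
```

```text
[0.0008, -0.0043, 0.0117, 0.0, 0.1, 0.0], 
t 12.95 now [ 0.5644 -0.0792  0.0721] [2.9315e+00 1.7000e-03 1.6424e+00] w 0.02960569759696494 F 5.0931210815906525 [ 0.5  0.6 -0.3]
```

Call:
move_arm:
  plan:
    - [0.0005, -0.002, 0.003, 0, 0, 0]
    - [0, -0.0012, 0.003, 0, 0, 0]
    - [0, -0.0004, 0.002, 0, 0, 0]
    - [0, 0, 0, 0, 0, 0]
    - [0, 0, 0, 0, 0, 0]

```text
t: 13.58
ee_pos: [0.5621, -0.0789, 0.0628]
tool_rot: [2.933, 0.001, 1.642]
ft_force: [-0.3, -0.0, -0.0]
gripper_width: 0.337
gripper_force: 5.1
```

Call:
move_arm:
  plan:
    - [0, -0.0002, 0.001, 0, 0, 0]
    - [0, -0.0002, 0.001, 0, 0, 0]
    - [0, 0, 0, 0, 0, 0]

```text
t: 13.95
ee_pos: [0.562, -0.0788, 0.0606]
tool_rot: [2.933, 0.001, 1.642]
ft_force: [-0.6, 0.4, -0.4]
gripper_width: 0.342
gripper_force: 5.1
```

Call:
move_arm:
  plan:
    - [0, -0.0002, 0.0008, 0, 0, 0]
    - [0, 0, 0, 0, 0, 0]

```text
t: 14.2
ee_pos: [0.5621, -0.0788, 0.0598]
tool_rot: [2.933, 0.001, 1.642]
ft_force: [0.5, 0.0, -1.0]
gripper_width: 0.337
gripper_force: 5.1
```

Call:
move_arm:
  plan:
    - [0, -0.0002, 0.0008, 0, 0, 0]
    - [0, 0, 0, 0, 0, 0]

```text
t: 14.45
ee_pos: [0.5623, -0.0789, 0.0594]
tool_rot: [2.932, 0.002, 1.642]
ft_force: [1.8, -0.6, -0.7]
gripper_width: 0.341
gripper_force: 5.1
```

Call:
move_arm:
  plan:
    - [0, -0.0002, 0.0006, 0, 0, 0]
    - [0, 0, 0, 0, 0, 0]

```text
t: 14.7
ee_pos: [0.5624, -0.0789, 0.0591]
tool_rot: [2.931, 0.002, 1.642]
ft_force: [1.5, 0.8, 2.8]
gripper_width: 0.339
gripper_force: 5.1
```

Call:
move_arm:
  plan:
    - [0, 0.0006, 0.0005, 0, 0, 0]
    - [0, 0, 0, 0, 0, 0]

```text
t: 14.95
ee_pos: [0.5627, -0.079, 0.0588]
tool_rot: [2.933, 0.002, 1.642]
ft_force: [-2.6, 0.0, 5.6]
gripper_width: 0.34
gripper_force: 5.1
```

Call:
move_arm:
  plan:
    - [0, 0.0002, 0.0005, 0, 0, 0]
    - [0, 0, 0, 0, 0, 0]

```text
t: 15.2
ee_pos: [0.5628, -0.079, 0.0584]
tool_rot: [2.933, 0.002, 1.642]
ft_force: [-3.0, -0.6, 6.6]
gripper_width: 0.338
gripper_force: 5.1
```

Call:
move_arm:
  plan:
    - [0, 0, 0, 0, 0, 0]
    - [0, 0, 0, 0, 0, 0]
  gripper: 0.031

```text
t: 15.45
ee_pos: [0.5626, -0.0787, 0.057]
tool_rot: [2.934, 0.001, 1.642]
ft_force: [-0.1, 0.4, 0.2]
gripper_width: 0.355
gripper_force: 0.0
```

Call:
move_arm:
  plan:
    - [0, 0, 0, 0, 0, 0]
    - [0, 0, 0, 0, 0, 0]
    - [0, 0, -0.02, 0, 0, 0]
    - [0, 0, -0.04, 0, 0, 0]
    - [0, 0, -0.05, 0, 0, 0]
    - [0, 0, 0, 0, 0, 0]
    - [0, 0, 0, 0, 0, 0]
  gripper: 0.042

```text
t: 16.32
ee_pos: [0.5401, -0.0803, 0.1646]
tool_rot: [2.933, 0.001, 1.642]
ft_force: [0.6, 0.2, -0.2]
gripper_width: 0.481
gripper_force: 0.0
```

```bash
python3 - <<'E'
from fit import *
np.set_printoptions(precision=4,suppress=True)
s=sense();print(s["ee_pos"],s["tool_rot"])
camera("scene");camera("top")
for k in("scene","top"):
    r=regions_of(k,"long_cell")
    if r: print(k,[(q["confidence"],np.round(q["rect"])) for q in r],r[0]["pixels"].sum(),*fit({k:r[0]["pixels"]},lambda p:place_h([cyl(15,-60,60,'y')],*p,z=.046),[.5648,-.0789,.07],[.005,.005,.05]))
E
```

```text
[ 0.5401 -0.0803  0.1646] [2.9331 0.0013 1.6422]
scene [(0.56, array([251., 207.,  40.,  23.]))] 379 [ 0.5651 -0.0792  0.075 ] 0.0036594456233728524
top [(0.38, array([277., 164.,  27.,  83.]))] 299 [ 0.5643 -0.0732  0.0962] 1.536236588235459
```

```bash
python3 - <<'E'
from h import *
np.set_printoptions(precision=3,suppress=True)
for z in(0,.05,.1,.2,.3):
    print(z,"green top corner",at_z("top",(248,122),z)[:2],"eyepiece top",at_z("top",(365,16),z)[:2],"scope body R edge low",at_z("top",(258,98),z)[:2],"eyepiece scene",at_z("scene",(232,300),z)[:2],"tube L scene",at_z("scene",(285,262),z)[:2])
print(tri((318,228),(248,122)),tri((314,250),(248,122)),tri((222,312),(366,17)))
a=camera("scene");b=camera("top")
cv2.imwrite("pics/d1.png",np.hstack([cv2.resize(a[180:380,200:400],(400,400),interpolation=2),cv2.resize(b[0:200,180:380],(400,400),interpolation=2)])[...,::-1])
E
```

```text
0 green top corner [0.771 0.036] eyepiece top [ 1.187 -0.414] scope body R edge low [ 0.864 -0.001] eyepiece scene [ 0.791 -0.244] tube L scene [ 0.756 -0.052]
0.05 green top corner [0.757 0.034] eyepiece top [ 1.159 -0.402] scope body R edge low [ 0.847 -0.003] eyepiece scene [ 0.802 -0.247] tube L scene [ 0.769 -0.063]
0.1 green top corner [0.743 0.031] eyepiece top [ 1.13  -0.389] scope body R edge low [ 0.829 -0.004] eyepiece scene [ 0.814 -0.25 ] tube L scene [ 0.781 -0.075]
0.2 green top corner [0.715 0.026] eyepiece top [ 1.074 -0.363] scope body R edge low [ 0.795 -0.007] eyepiece scene [ 0.836 -0.256] tube L scene [ 0.807 -0.097]
0.3 green top corner [0.687 0.021] eyepiece top [ 1.017 -0.338] scope body R edge low [ 0.761 -0.009] eyepiece scene [ 0.858 -0.262] tube L scene [ 0.832 -0.12 ]
(array([0.738, 0.038, 0.134]), np.float64(0.01969526919473775)) (array([0.766, 0.037, 0.023]), np.float64(0.004350359251304574)) (array([ 0.91 , -0.295,  0.484]), np.float64(0.004299385954404562))
```

View pics/d1.png

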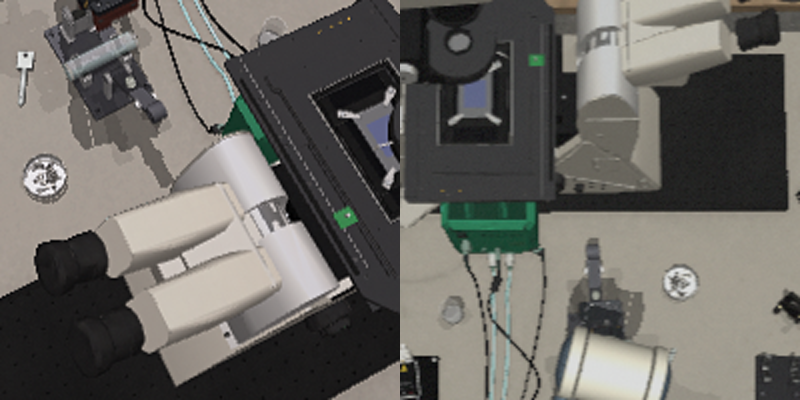

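```bash
python3 go.py .690 -.0699 .22 .072 0 10
```

```text
[-0.0001, 0.0159, -0.0024, 0.9, -0.9, 9.0], [0.0024, 0.0156, -0.0027, 0.9, -0.9, 9.0], [0.0048, 0.0151, -0.003, 0.9, -0.9, 9.0], [0.007, 0.0141, -0.0033, 0.9, -0.9, 8.9], [0.009, 0.0127, -0.0036, 0.9, -1.0, 9.0], [0.0109, 0.0112, -0.004, 0.9, -1.0, 8.9], [0.0124, 0.0093, -0.0044, 1.0, -0.9, 9.0], [0.0136, 0.0071, -0.0047, 0.9, -1.0, 8.9], [0.0144, 0.0049, -0.005, 1.0, -0.9, 9.0], [0.015, 0.0025, -0.0054, 0.9, -1.0, 8.9], 
t 16.625 now [ 0.5398 -0.0801  0.1638] [2.9348e+00 7.0000e-04 1.6423e+00] w 0.04211461957155657 F 0.0 [-0.6  0.4 -0.2]
```

Call:
move_arm:
  plan:
    - [0, 0.004, -0.02, 0, 0, 0]
    - [0, 0.016, -0.0025, 0.9, -0.9, 9.0]
    - [0.0025, 0.0155, -0.0025, 0.9, -0.9, 9.0]
    - [0.005, 0.015, -0.003, 0.9, -0.9, 9.0]
    - [0.007, 0.014, -0.0035, 0.9, -0.9, 8.9]
    - [0.009, 0.0125, -0.0035, 0.9, -1.0, 9.0]
    - [0.011, 0.011, -0.004, 0.9, -1.0, 8.9]
    - [0.0125, 0.0095, -0.0045, 1.0, -0.9, 9.0]
    - [0.0135, 0.007, -0.0045, 0.9, -1.0, 8.9]
    - [0.0145, 0.005, -0.005, 1.0, -0.9, 9.0]
    - [0.015, 0.0025, -0.0055, 0.9, -1.0, 8.9]
    - [0, 0, 0, 0, 0, 0]
  gripper: 0.06

```text
t: 18.12
ee_pos: [0.6908, -0.0695, 0.2429]
tool_rot: [3.14, -0.003, 0.074]
ft_force: [-0.0, -0.3, -0.3]
gripper_width: 0.682
gripper_force: 0.0
```

```bash
python3 go.py .690 -.0699 .1335 .072 0; python3 - <<'E'
from h import *
for l in("clamp_grip","clamp_eye"):
    camera("scene");p,c=place("scene",l);print(l,p,c)
    # intersect with the mount's mid-plane
    n=np.array([-np.sin(.072),np.cos(.072),0]);O=np.array([.5648,-.0789,0]);c0,d=ray("scene",p);X=c0+d*((O-c0)@n)/(d@n);q=X-O
    x=q@[np.cos(.072),np.sin(.072),0];print("mount x,z",x,X[2],"angle",np.arctan2(X[2]-.074,-(x-.05)),"r",np.hypot(x-.05,X[2]-.074))
E
```

```text
[-0.0006, 0.0001, 0.0547, 0.0, -0.1, 0.0], [-0.0005, 0.0001, 0.0547, 0.1, -0.1, 0.1], 
t 18.125 now [ 0.6908 -0.0695  0.2429] [ 3.14e+00 -2.80e-03  7.37e-02] w 0.05987943283334754 F 0.0 [-0.  -0.3 -0.3]
clamp_grip [273.7 229.7] 0.66
mount x,z 0.1322874489620991 0.14251446896727926 angle 2.44727340432985 r 0.1070768729210857
clamp_eye [277.9 237.3] 0.58
mount x,z 0.1553985387049443 0.13660195360914384 angle 2.60563011109371 r 0.1225881583058455
```

Call:
move_arm:
  plan:
    - [-0.0005, 0, 0.04, 0, 0, 0]
    - [-0.0005, 0, 0.04, 0, 0, 0]
    - [0, 0, 0.025, 0, 0, 0]
    - [0, 0, 0.004, 0, 0, 0]
    - [0, 0, 0, 0, 0, 0]
  gripper: 0.044

```text
t: 18.95
ee_pos: [0.6891, -0.0695, 0.1344]
tool_rot: [3.14, -0.003, 0.073]
ft_force: [0.0, 0.2, 0.2]
gripper_width: 0.505
gripper_force: 0.0
```

Call:
move_arm:
  plan:
    - [0, 0, 0, 0, 0, 0]
    - [0, 0, 0, 0, 0, 0]
    - [0, 0, 0, 0, 0, 0]
  gripper: 0.0325

```text
t: 19.32
ee_pos: [0.6894, -0.0698, 0.1341]
tool_rot: [3.139, -0.003, 0.072]
ft_force: [-0.2, -1.1, 0.9]
gripper_width: 0.369
gripper_force: 0.6
```

Call:
move_arm:
  plan:
    - [0, 0, 0, 0, 0, 0]
    - [0, 0, 0, 0, 0, 0]
    - [0, 0, 0, 0, 0, 0]
  gripper: 0.0316

```text
t: 19.7
ee_pos: [0.6896, -0.07, 0.1338]
tool_rot: [3.139, -0.004, 0.072]
ft_force: [3.0, -4.8, 2.3]
gripper_width: 0.364
gripper_force: 10.0
```

```bash
python3 -c "
import numpy as np
a=np.r_[2.516,2.42,np.linspace(2.2,.4,10),.2]
x=-92*np.cos(a);z=92*np.sin(a)
print([(round(float(u),1),round(float(-v),1)) for u,v in zip(np.diff(x),np.diff(z))]);print(a,.5655+(.05+x[-1]/1e3)*.9974, z[-1]+80)"
```

```text
[(-5.5, -6.9), (-14.9, -13.6), (-15.9, -9.3), (-17.4, -5.9), (-18.2, -2.4), (-18.3, 1.3), (-17.7, 4.9), (-16.4, 8.3), (-14.4, 11.4), (-11.8, 14.0), (-8.8, 16.1), (-5.4, 17.5)]
[2.516 2.42  2.2   2.    1.8   1.6   1.4   1.2   1.    0.8   0.6   0.4
 0.2  ] 0.5254383067640254 98.27757843314564
```

Call:
move_arm:
  plan:
    - [-0.0055, 0, -0.007, 0, 0, 0]
    - [-0.015, 0, -0.0135, 0, 0, 0]
    - [-0.016, 0, -0.0095, 0, 0, 0]
    - [-0.0175, 0, -0.006, 0, 0, 0]
    - [-0.018, 0, -0.0025, 0, 0, 0]
    - [-0.0185, 0, 0.0015, 0, 0, 0]
    - [-0.0175, 0, 0.005, 0, 0, 0]
    - [-0.0165, 0, 0.0085, 0, 0, 0]
    - [-0.0145, 0, 0.0115, 0, 0, 0]
    - [-0.012, 0, 0.014, 0, 0, 0]
    - [-0.009, 0, 0.016, 0, 0, 0]
    - [0, 0, 0, 0, 0, 0]

```text
t: 21.2
ee_pos: [0.5271, -0.0821, 0.1128]
tool_rot: [3.139, 0.004, 0.071]
ft_force: [-3.4, -6.0, 0.3]
gripper_width: 0.36
gripper_force: 10.1
```

```bash
cat > arm.py <<'E'
from h import *
s=sense();p=s["ee_pos"];d=(p-[.5655,-.079,0]);x=d@[.9974,.072,0]-.05;z=p[2]-.006-.074
print("t",s["t"],p,"rel hinge",x,z,"a",np.arctan2(z,-x),"r",np.hypot(x,z),"F",s["ft_force"],s["gripper_force"],s["tool_rot"])
E
python3 arm.py
```

```text
t 21.2 [ 0.5271119  -0.08208833  0.11280764] rel hinge -0.08851065476350553 0.032807637125488426 a 0.3549630801695381 r 0.09439532329740807 F [-3.40540143 -6.00644941  0.28424975] 10.060337707400322 [3.13915392 0.00397581 0.07127068]
```

Call:
move_arm:
  plan:
    - [-0.002, 0.0005, 0.01, 0, 0, 0]
    - [-0.001, 0, 0.008, 0, 0, 0]
    - [-0.0005, 0, 0.005, 0, 0, 0]
    - [0, 0, 0, 0, 0, 0]
    - [0, 0, 0, 0, 0, 0]

```text
t: 21.82
ee_pos: [0.5234, -0.0824, 0.09]
tool_rot: [3.14, 0.006, 0.072]
ft_force: [-6.4, -5.6, -0.9]
gripper_width: 0.362
gripper_force: 10.1
```

```bash
python3 arm.py
```

```text
t 21.825 [ 0.52344851 -0.08239058  0.08997959] rel hinge -0.09218627980176602 0.009979594889467674 a 0.10783473293582599 r 0.09272487529162486 F [-6.41088578 -5.56411141 -0.94361862] 10.113102346658707 [3.14021631 0.00571235 0.07176357]
```

Call:
move_arm:
  plan:
    - [-0.001, 0.0005, 0.002, 0, 0, 0]
    - [0, 0, 0.002, 0, 0, 0]
    - [0, 0, 0.002, 0, 0, 0]
    - [0, 0, 0.002, 0, 0, 0]
    - [0, 0, 0, 0, 0, 0]
    - [0, 0, 0, 0, 0, 0]

```text
t: 22.58
ee_pos: [0.523, -0.0825, 0.0824]
tool_rot: [3.141, 0.004, 0.072]
ft_force: [-4.8, -3.5, -0.1]
gripper_width: 0.365
gripper_force: 10.1
```

Call:
move_arm:
  plan:
    - [0, 0, 0.001, 0, 0, 0]
    - [0, 0, 0.001, 0, 0, 0]
    - [0, 0, 0, 0, 0, 0]

```text
t: 22.95
ee_pos: [0.523, -0.0825, 0.0806]
tool_rot: [3.141, 0.004, 0.072]
ft_force: [-6.7, -3.1, 1.6]
gripper_width: 0.359
gripper_force: 10.1
```

```bash
python3 arm.py
```

```text
t 22.95 [ 0.52300002 -0.08246313  0.080582  ] rel hinge -0.0926388279562589 0.000582002408640217 a 0.006282406249238106 r 0.09264065615005648 F [-6.6926959  -3.14631994  1.61624428] 10.08625477552414 [3.14090354 0.00416833 0.07221998]
```

Call:
move_arm:
  plan:
    - [-0.0008, 0, 0.001, 0, 0, 0]
    - [0, 0, 0, 0, 0, 0]
    - [0, 0, 0, 0, 0, 0]

```text
t: 23.32
ee_pos: [0.523, -0.0825, 0.0801]
tool_rot: [3.141, 0.002, 0.072]
ft_force: [-4.3, -2.6, 1.1]
gripper_width: 0.361
gripper_force: 10.1
```

Call:
move_arm:
  plan:
    - [-0.0004, 0, 0.001, 0, 0, 0]
    - [0, 0, 0, 0, 0, 0]
    - [0, 0, 0, 0, 0, 0]

```text
t: 23.7
ee_pos: [0.523, -0.0825, 0.0793]
tool_rot: [3.141, 0.001, 0.072]
ft_force: [-4.0, -2.3, 1.5]
gripper_width: 0.358
gripper_force: 10.1
```

```bash
python3 arm.py
```

```text
t 23.7 [ 0.52295966 -0.08245605  0.07927551] rel hinge -0.09267857358659812 -0.0007244944613812032 a -0.007817121864971747 r 0.09268140533176573 F [-3.99848646 -2.32427907  1.462003  ] 10.080248862504959 [3.14070629e+00 1.00208336e-03 7.23927881e-02]
```

Call:
move_arm:
  plan:
    - [-0.0005, 0, 0.001, 0, 0, 0]
    - [0, 0, 0, 0, 0, 0]

```text
t: 23.95
ee_pos: [0.5229, -0.0825, 0.0785]
tool_rot: [3.141, -0.0, 0.072]
ft_force: [-4.8, -2.2, 2.1]
gripper_width: 0.364
gripper_force: 10.1
```

Call:
move_arm:
  plan:
    - [0, 0, 0.001, 0, 0, 0]
    - [0, 0, 0, 0, 0, 0]

```text
t: 24.2
ee_pos: [0.523, -0.0825, 0.0775]
tool_rot: [3.141, -0.0, 0.072]
ft_force: [-4.9, -2.4, 2.5]
gripper_width: 0.36
gripper_force: 10.1
```

Call:
move_arm:
  plan:
    - [0, 0, 0.001, 0, 0, 0]
    - [0, 0, 0, 0, 0, 0]

```text
t: 24.45
ee_pos: [0.523, -0.0825, 0.0766]
tool_rot: [3.141, -0.0, 0.072]
ft_force: [-5.0, -2.5, 1.6]
gripper_width: 0.364
gripper_force: 10.1
```

```bash
python3 arm.py
```

```text
t 24.45 [ 0.52296965 -0.08249072  0.07656812] rel hinge -0.09267109776181202 -0.0034318754288560765 a -0.03701594067232859 r 0.09273462206392231 F [-4.98401524 -2.46763105  1.55194086] 10.073331445455551 [ 3.14060960e+00 -3.50827755e-04  7.24616162e-02]
```

```bash
python3 - <<'E'
from fit import *
a=camera("scene")
cv2.imwrite("pics/e1.png",cv2.resize(a[180:255,215:295],(800,750),interpolation=2)[:600,:,::-1])
for l in("clamp_arm","clamp_eye","clamp_grip","mount_ears"):
    r=place_of("scene",l)
    if l!="clamp_arm" and r:print(l,r[0])
O=np.array([.5648,-.0789,0]);R=Ro.from_euler('z',.072).as_matrix()
for n,p in(("eye",(-.075,0,.074)),("stud-",(-.042,-.016,.074)),("stud+",(-.042,.016,.074)),("eyetop",(-.075,0,.087))):print(n,proj("scene",O+R@np.array(p)))
E
```

```text
Traceback (most recent call last):
ValueError: it knows: calliper, clamp_eye, clamp_grip, long_cell, marker, mirror_mount, mount, mount_ears, mount_seat, objective_case, optical_post, pin, pin_tip, plunger, screw_tin, short_cell, stand, torch
```

View pics/e1.png

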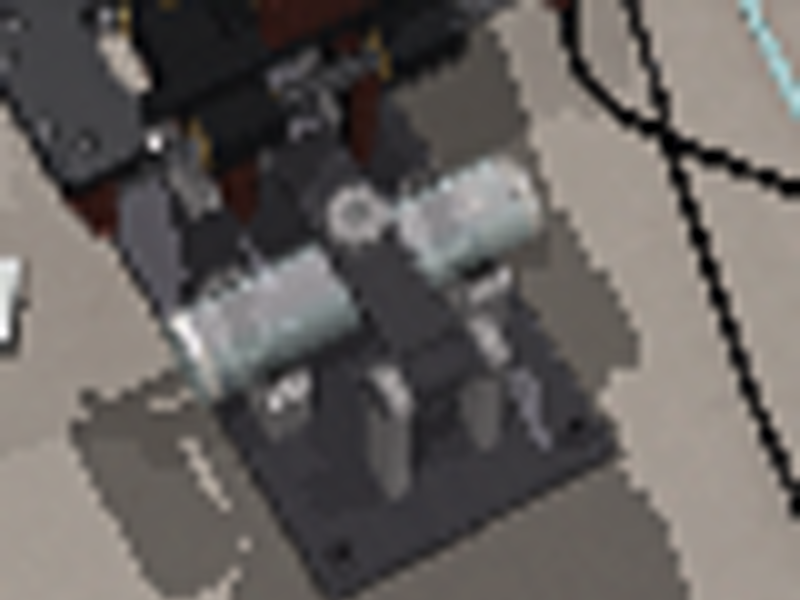

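The picture shows the arm lying over the cell, roughly level, with the glass intact; the gripper hides the eye end. I push down a little more to look for the stop.

Call:
move_arm:
  plan:
    - [0, 0, 0.0015, 0, 0, 0]
    - [0, 0, 0, 0, 0, 0]

```text
t: 24.75
ee_pos: [0.523, -0.0825, 0.075]
tool_rot: [3.141, -0.0, 0.072]
ft_force: [-4.8, -2.0, 1.4]
gripper_width: 0.358
gripper_force: 10.1
```

Call:
move_arm:
  plan:
    - [0, 0, 0.0015, 0, 0, 0]
    - [0, 0, 0, 0, 0, 0]

```text
t: 25.0
ee_pos: [0.5231, -0.0825, 0.0736]
tool_rot: [3.141, -0.001, 0.072]
ft_force: [-4.9, -1.8, 1.1]
gripper_width: 0.359
gripper_force: 10.1
```

Call:
move_arm:
  plan:
    - [0, 0, 0, 0, 0, 0]
    - [0, 0, 0, 0, 0, 0]
    - [0, 0, -0.04, 0, 0, 0]
    - [0, 0, -0.06, 0, 0, 0]
    - [0, 0, -0.04, 0, 0, 0]
    - [-0.05, 0, 0, 0, 0, 0]
    - [-0.05, 0, 0, 0, 0, 0]
    - [0, 0, 0, 0, 0, 0]
  gripper: 0.044

```text
t: 26.0
ee_pos: [0.4219, -0.0896, 0.2144]
tool_rot: [3.14, -0.004, 0.072]
ft_force: [0.9, 0.0, 0.1]
gripper_width: 0.499
gripper_force: 0.0
```

```bash
python3 - <<'E'
from fit import *
np.set_printoptions(precision=2,suppress=True)
a=camera("scene")
cv2.imwrite("pics/e2.png",cv2.resize(a[180:240,215:295],(800,600),interpolation=2)[...,::-1])
O=np.array([.5648,-.0789,0]);R=Ro.from_euler('z',.07).as_matrix()
for l in("clamp_eye","clamp_grip","mount_ears"):
    r=place_of("scene",l);
    if r:print(l,r[0])
for an in(0,.1,.2):
    for n,q in(("eye",125),("grip",92),("end",138)):print(an,n,proj("scene",O+R@np.array([.05-q/1e3*np.cos(an),0,.074+q/1e3*np.sin(an)])))
E
```

```text
clamp_eye {'position': [269.7, 222.3], 'confidence': 0.35}
clamp_grip {'position': [189.9, 244.8], 'confidence': 0.66}
mount_ears {'position': [183.5, 235.0], 'confidence': 0.65}
0 eye [238.28 184.43]
0 grip [243.39 192.59]
0 end [236.3  181.27]
0.1 eye [238.3  182.65]
0.1 grip [243.43 191.32]
0.1 end [236.3  179.27]
0.2 eye [238.51 181.16]
0.2 grip [243.63 190.27]
0.2 end [236.51 177.6 ]
```

View pics/e2.png

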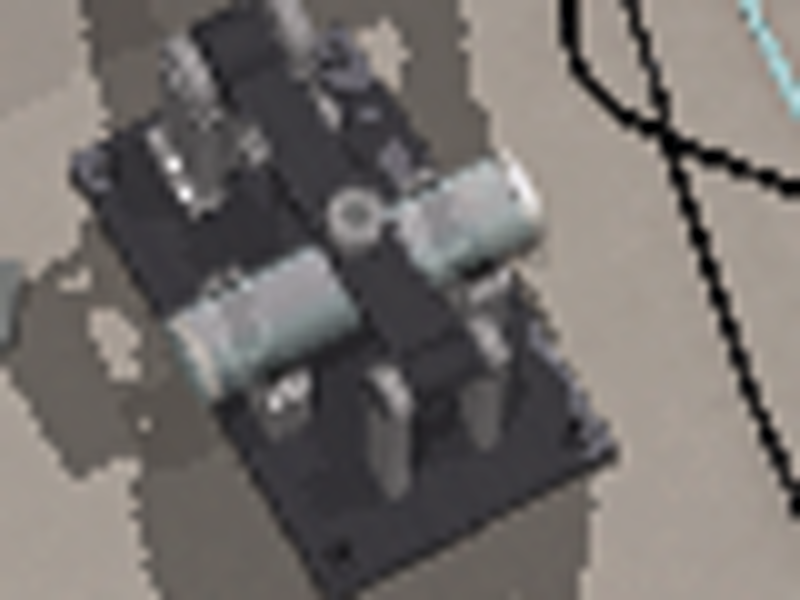

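The arm's eye sits between the ears at crop ≈(235,45), which matches the closed prediction (238.3,184.4) to half a pixel. I press lightly on the bar with shut fingertips to check that it's on the stop: the bar's top should then be at z = 78 mm.

Call:
move_arm:
  plan:
    - [0.05, 0, 0, 0, 0, 0]
    - [0.05, -0.0005, 0.03, 0, 0, 0]
    - [0, 0, 0.05, 0, 0, 0]
    - [0, 0, 0.022, 0, 0, 0]
    - [0, 0, 0, 0, 0, 0]
    - [0, 0, 0, 0, 0, 0]
  gripper: 0

```text
t: 26.95
ee_pos: [0.5243, -0.082, 0.113]
tool_rot: [3.14, -0.003, 0.073]
ft_force: [-0.1, 0.1, 0.1]
gripper_width: 0.001
gripper_force: 0.0
```

```bash
python3 arm.py
```

```text
t 26.95 [ 0.52434815 -0.08204991  0.11303307] rel hinge -0.09126444761177377 0.03303307340319078 a 0.347279876562602 r 0.09705865925481759 F [-0.08637313  0.06956834  0.14215909] 0.0 [ 3.13991362 -0.00319793  0.0727226 ]
```

Call:
move_arm:
  plan:
    - [0, 0, 0.004, 0, 0, 0]
    - [0, 0, 0.003, 0, 0, 0]
    - [0, 0, 0, 0, 0, 0]

```text
t: 27.32
ee_pos: [0.5233, -0.0821, 0.105]
tool_rot: [3.14, -0.002, 0.072]
ft_force: [-0.3, 0.1, -0.4]
gripper_width: 0.006
gripper_force: 0.0
```

Call:
move_arm:
  plan:
    - [0, 0, 0.0015, 0, 0, 0]
    - [0, 0, 0, 0, 0, 0]

```text
t: 27.58
ee_pos: [0.5234, -0.0821, 0.1035]
tool_rot: [3.14, -0.002, 0.072]
ft_force: [0.2, -0.2, -0.4]
gripper_width: 0.003
gripper_force: 0.1
```

Call:
move_arm:
  plan:
    - [0, 0, 0.0015, 0, 0, 0]
    - [0, 0, 0, 0, 0, 0]

```text
t: 27.82
ee_pos: [0.5235, -0.0821, 0.1033]
tool_rot: [3.14, -0.003, 0.072]
ft_force: [-3.5, 0.3, 6.4]
gripper_width: 0.002
gripper_force: 3.3
```

```bash
python3 - <<'E'
import subprocess
print(subprocess.run("python3 go.py .5055 -.1851 .14 -.4906 0 5",shell=True,capture_output=True,text=True).stdout)
E
```

```text
[-0.0051, 0.0203, -0.0073, 0.0, -0.0, 6.5], [-0.0027, 0.0207, -0.0073, 0.0, -0.0, 6.4], [-0.0004, 0.0209, -0.0074, 0.0, -0.1, 6.5], [0.002, 0.0209, -0.0073, 0.0, -0.0, 6.4], [0.0043, 0.0204, -0.0073, 0.0, -0.1, 6.5], 
t 27.825 now [ 0.5235 -0.0821  0.1033] [ 3.1399e+00 -2.5000e-03  7.2400e-02] w 0.00016515036077384716 F 3.312562034698203 [-3.5  0.3  6.4]
```

Call:
move_arm:
  plan:
    - [0, 0, -0.03, 0, 0, 0]
    - [0, 0, -0.03, 0, 0, 0]
    - [-0.005, 0.0205, 0, 0, 0, 6.5]
    - [-0.0025, 0.0205, 0, 0, 0, 6.4]
    - [-0.0005, 0.021, 0, 0, 0, 6.5]
    - [0.002, 0.021, 0, 0, 0, 6.4]
    - [0.0045, 0.0205, 0, 0, 0, 6.5]
    - [0, 0, 0.05, 0, 0, 0]
    - [0, 0, 0.04, 0, 0, 0]
    - [0, 0, 0, 0, 0, 0]
    - [0, 0, 0, 0, 0, 0]
  gripper: 0.04

```text
t: 29.2
ee_pos: [0.5066, -0.1857, 0.0737]
tool_rot: [3.142, -0.004, -0.491]
ft_force: [0.4, -0.4, 0.2]
gripper_width: 0.454
gripper_force: 0.0
```

```bash
python3 go.py .5055 -.1851 .028 -.4906 0 2
```

```text
[-0.0007, 0.0, 0.0228, 0.0, -0.1, -0.0], [-0.0007, 0.0, 0.0229, 0.0, -0.1, -0.0], 
t 29.2 now [ 0.5066 -0.1857  0.0737] [ 3.1415 -0.0041 -0.4912] w 0.03990242622235879 F 0.0 [ 0.4 -0.4  0.2]
```

Call:
move_arm:
  plan:
    - [-0.0007, 0, 0.023, 0, -0.1, 0]
    - [-0.0007, 0, 0.018, 0, -0.1, 0]
    - [0, 0, 0.004, 0, 0, 0]
    - [0, 0, 0, 0, 0, 0]
    - [0, 0, 0, 0, 0, 0]

```text
t: 29.82
ee_pos: [0.5053, -0.1851, 0.028]
tool_rot: [3.141, -0.0, -0.491]
ft_force: [0.4, -0.5, 0.3]
gripper_width: 0.456
gripper_force: 0.0
```

```bash
python3 go.py .5055 -.1851 .028 -.4906 0 1
```

```text
[0.0002, -0.0001, 0.0, 0.0, -0.0, -0.0], 
t 29.825 now [ 0.5053 -0.1851  0.028 ] [ 3.1415e+00 -3.0000e-04 -4.9130e-01] w 0.03999916780312295 F 0.0 [ 0.4 -0.5  0.3]
```

Call:
move_arm:
  plan:
    - [0, 0, 0, 0, 0, 0]
    - [0, 0, 0, 0, 0, 0]
    - [0, 0, 0, 0, 0, 0]
    - [0, 0, 0, 0, 0, 0]
  gripper: 0.022

```text
t: 30.32
ee_pos: [0.505, -0.185, 0.0274]
tool_rot: [3.141, 0.001, -0.491]
ft_force: [-0.4, 0.2, 1.8]
gripper_width: 0.29
gripper_force: 30.0
```

Call:
move_arm:
  plan:
    - [0, 0, -0.02, 0, 0, 0]
    - [0, 0, -0.04, 0, 0, 0]
    - [0, 0, -0.05, 0, 0, 0]
    - [0, 0, -0.02, 0, 0, 0]
    - [0, 0, 0, 0, 0, 0]

```text
t: 30.95
ee_pos: [0.5056, -0.1852, 0.1586]
tool_rot: [-3.142, -0.002, -0.491]
ft_force: [0.3, 0.6, -1.3]
gripper_width: 0.29
gripper_force: 30.0
```

Call:
move_arm:
  plan:
    - [0, 0, 0, 0, 0, -10.2]
    - [0, 0, 0, 0, 0, -10.2]
    - [0, 0, 0, 0, 0, -10.2]
    - [0, 0, 0, 0, 0, -10.2]
    - [0, 0, 0, 0, 0, -10.2]
    - [0, 0, 0, 0, 0, -10.2]
    - [0, 0, 0, 0, 0, -10.2]
    - [0, 0, 0, 0, 0, -10.2]
    - [0, 0, 0, 0, 0, -10.2]
    - [0, 0, 0, 0, 0, -10.2]
    - [0, 0, 0, 0, 0, -10.2]
    - [0, 0, 0, 0, 0, -10.1]

```text
t: 32.45
ee_pos: [0.5039, -0.1845, 0.1537]
tool_rot: [-3.136, -0.003, 1.649]
ft_force: [0.2, -0.2, -1.5]
gripper_width: 0.29
gripper_force: 30.0
```

```bash
python3 go.py .4989 -.1982 .0964 1.644 0 3
```

```text
[-0.0045, -0.0019, 0.0191, -0.1, -0.1, 0.1], [-0.0045, -0.0019, 0.0191, -0.1, -0.0, 0.1], [-0.0044, -0.002, 0.0191, -0.1, -0.1, 0.1], 
t 32.45 now [ 0.5039 -0.1845  0.1537] [-3.136e+00 -2.800e-03  1.649e+00] w 0.025477169627039366 F 29.998274445533752 [ 0.2 -0.2 -1.5]
```

Call:
move_arm:
  plan:
    - [-0.0135, -0.006, 0, -0.1, -0.1, 0.1]
    - [0, 0, 0.02, -0.1, 0, 0.1]
    - [0, 0, 0.025, -0.1, 0, 0]
    - [0, 0, 0.012, 0, 0, 0]
    - [0, 0, 0, 0, 0, 0]
    - [0, 0, 0, 0, 0, 0]

```text
t: 33.2
ee_pos: [0.5003, -0.199, 0.1006]
tool_rot: [3.137, 0.002, 1.639]
ft_force: [0.2, 0.2, 0.5]
gripper_width: 0.293
gripper_force: 30.0
```

```bash
python3 go.py .4989 -.1982 .0964 1.644 0 1; python3 - <<'E'
from fit import *
np.set_printoptions(precision=4,suppress=True)
s=sense();R=Ro.from_euler('xyz',s["tool_rot"])
tip=s["ee_pos"]+R.apply([.077,0,.0224]);print("tip by robot",tip,"px",proj("scene",tip),proj("top",tip))
a=camera("scene");b=camera("top")
for c in("scene","top"):print(c,place(c,"pin_tip"))
cv2.imwrite("pics/f1.png",cv2.resize(a[165:225,200:280],(800,600),interpolation=2)[...,::-1])
E
```

```text
[0.0009, -0.0014, 0.0042, 0.3, 0.1, -0.3], 
t 33.2 now [ 0.5003 -0.199   0.1006] [3.1367e+00 1.7000e-03 1.6392e+00] w 0.02576284410547333 F 29.999614655971527 [0.2 0.2 0.5]
tip by robot [ 0.4952 -0.1222  0.0781] px [227.7732 189.7205] [292.1279 192.7332]
scene (array([229.4, 188.5]), 0.39)
top (None, 0)
```

View pics/f1.png

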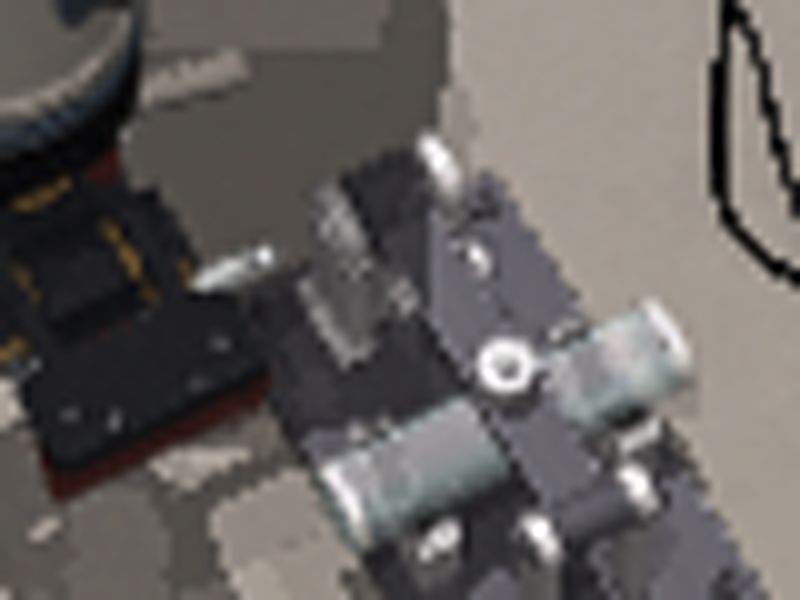

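The picture shows the pin's nose at crop ≈(270,253), pointing at the near (−y) ear at ≈(340,220). That is within a pixel of where the robot's own numbers put it. The arm is closed between the ears. Next I align finely.

Call:
move_arm:
  plan:
    - [0, -0.0014, 0.0042, 0.3, 0.1, -0.3]
    - [0, 0, 0, 0, 0, 0]
    - [0, 0, 0, 0, 0, 0]
    - [0, 0, 0, 0, 0, 0]

```text
t: 33.9
ee_pos: [0.4987, -0.199, 0.0958]
tool_rot: [-3.141, -0.0, 1.645]
ft_force: [-0.1, -0.3, -1.1]
gripper_width: 0.288
gripper_force: 30.0
```

```bash
cat > pinchk.py <<'E'
from h import *
np.set_printoptions(precision=4,suppress=True)
s=sense();R=Ro.from_euler('xyz',s["tool_rot"]);Y=.073
def M(p):
    d=np.array(p)-[.5654,-.079,0];return Ro.from_euler('z',-Y).apply(d)
print("t",s["t"],"origin",M(s["ee_pos"]+R.apply([.015,0,.0224]))*1e3,"tip",M(s["ee_pos"]+R.apply([.077,0,.0224]))*1e3,"F",s["ft_force"],"T",s["wrist_torque"],s["tool_rot"],s["gripper_force"])
E
python3 pinchk.py
```

```text
t 33.9 origin [-75.3236 -99.7874  73.4445] tip [-75.3953 -37.7874  73.4712] F [-0.1052 -0.3247 -1.1376] T [-0.0793  0.0541 -0.0065] [-3.1405 -0.0004  1.645 ] 29.99957174062729
```

Call:
move_arm:
  plan:
    - [0.008, 0.0003, -0.0005, 0, 0, 0]
    - [0.008, 0, 0, 0, 0, 0]
    - [0.004, 0, 0, 0, 0, 0]
    - [0, 0, 0, 0, 0, 0]
    - [0, 0, 0, 0, 0, 0]

```text
t: 34.52
ee_pos: [0.4975, -0.179, 0.0963]
tool_rot: [-3.14, -0.0, 1.645]
ft_force: [0.5, 0.3, -1.1]
gripper_width: 0.293
gripper_force: 30.0
```

```bash
python3 pinchk.py
```

```text
t 34.525 origin [-75.0886 -79.7829  73.8989] tip [-75.1685 -17.7829  73.919 ] F [ 0.5117  0.305  -1.0821] T [-0.0735  0.0138 -0.0025] [-3.1404 -0.0003  1.6451] 29.999663829803467
```

Nose in the first ear with no contact force. I keep going.

Call:
move_arm:
  plan:
    - [0.006, 0, 0, 0, 0, 0]
    - [0.006, 0, 0, 0, 0, 0]
    - [0.006, 0, 0, 0, 0, 0]
    - [0, 0, 0, 0, 0, 0]

```text
t: 35.02
ee_pos: [0.4961, -0.1605, 0.0963]
tool_rot: [-3.14, -0.001, 1.646]
ft_force: [-0.4, 0.3, -0.8]
gripper_width: 0.293
gripper_force: 30.0
```

Call:
move_arm:
  plan:
    - [0.006, 0, 0, 0, 0, 0]
    - [0.006, 0, 0, 0, 0, 0]
    - [0, 0, 0, 0, 0, 0]

```text
t: 35.4
ee_pos: [0.4952, -0.1486, 0.0963]
tool_rot: [-3.14, -0.001, 1.646]
ft_force: [-0.3, 0.0, -0.2]
gripper_width: 0.291
gripper_force: 30.0
```

```bash
python3 pinchk.py
```

```text
t 35.4 origin [-75.136  -49.3162  73.8965] tip [-75.2468  12.6837  73.9312] F [-0.3438  0.0478 -0.1721] T [-0.0849  0.0535  0.0423] [-3.1403 -0.0006  1.6456] 29.999705851078033
```

Call:
move_arm:
  plan:
    - [0.006, 0, 0, 0, 0, 0]
    - [0.006, 0, 0, 0, 0, 0]
    - [0.006, 0, 0, 0, 0, 0]
    - [0.005, 0, 0, 0, 0, 0]
    - [0.002, 0, 0, 0, 0, 0]
    - [0, 0, 0, 0, 0, 0]
    - [0, 0, 0, 0, 0, 0]

```text
t: 36.28
ee_pos: [0.4934, -0.1243, 0.0963]
tool_rot: [-3.14, -0.0, 1.645]
ft_force: [0.2, 0.2, -0.9]
gripper_width: 0.292
gripper_force: 30.0
```

Call:
move_arm:
  plan:
    - [0.002, 0, 0, 0, 0, 0]
    - [0, 0, 0, 0, 0, 0]

```text
t: 36.52
ee_pos: [0.4932, -0.1221, 0.0963]
tool_rot: [-3.14, -0.001, 1.645]
ft_force: [-0.3, 0.4, -0.9]
gripper_width: 0.294
gripper_force: 30.0
```

Call:
move_arm:
  plan:
    - [0.001, 0, 0, 0, 0, 0]
    - [0, 0, 0, 0, 0, 0]

```text
t: 36.78
ee_pos: [0.4932, -0.1211, 0.0963]
tool_rot: [-3.14, -0.0, 1.645]
ft_force: [0.1, -0.2, -0.5]
gripper_width: 0.294
gripper_force: 30.0
```

```bash
python3 pinchk.py
```

```text
t 36.775 origin [-75.1666 -21.7275  73.8936] tip [-75.2443  40.2724  73.9228] F [ 0.1443 -0.2487 -0.5068] T [-0.1028  0.0814 -0.0264] [-3.1404 -0.0005  1.645 ] 29.99968260526657
```

Call:
move_arm:
  plan:
    - [0.001, 0, 0, 0, 0, 0]
    - [0, 0, 0, 0, 0, 0]

```text
t: 37.02
ee_pos: [0.4931, -0.121, 0.0963]
tool_rot: [-3.14, 0.001, 1.645]
ft_force: [1.5, -4.7, -2.4]
gripper_width: 0.292
gripper_force: 30.0
```

Call:
move_arm:
  plan:
    - [0.001, 0, 0, 0, 0, 0]
    - [0, 0, 0, 0, 0, 0]

```text
t: 37.28
ee_pos: [0.4931, -0.1209, 0.0964]
tool_rot: [-3.141, 0.003, 1.644]
ft_force: [1.2, -8.8, -1.7]
gripper_width: 0.294
gripper_force: 30.0
```

Call:
move_arm:
  plan:
    - [0.001, 0, 0, 0, 0, 0]
    - [0, 0, 0, 0, 0, 0]

```text
t: 37.52
ee_pos: [0.4931, -0.1208, 0.0964]
tool_rot: [-3.141, 0.005, 1.643]
ft_force: [1.0, -12.4, -2.9]
gripper_width: 0.287
gripper_force: 30.0
```

Call:
move_arm:
  plan:
    - [-0.0018, 0, 0, 0, 0, 0]
    - [0, 0, 0, 0, 0, 0]

```text
t: 37.78
ee_pos: [0.4931, -0.121, 0.0964]
tool_rot: [-3.141, 0.001, 1.644]
ft_force: [0.3, -6.5, -2.6]
gripper_width: 0.293
gripper_force: 30.0
```

Call:
move_arm:
  plan:
    - [0, 0, 0, 0, 0, 0]
    - [0, 0, 0, 0, 0, 0]
    - [0, 0, 0, 0, 0, 0]
    - [0, 0, -0.01, 0, 0, 0]
    - [0, 0, -0.03, 0, 0, 0]
    - [0, 0, -0.05, 0, 0, 0]
    - [-0.05, 0, -0.03, 0, 0, 0]
    - [-0.06, 0, 0, 0, 0, 0]
    - [-0.06, 0, 0, 0, 0, 0]
    - [0, 0, 0, 0, 0, 0]
  gripper: 0.042

```text
t: 39.02
ee_pos: [0.5052, -0.2929, 0.2156]
tool_rot: [-3.139, -0.001, 1.64]
ft_force: [-0.4, 0.7, 0.4]
gripper_width: 0.477
gripper_force: 0.0
```

```bash
python3 - <<'E'
from fit import *
np.set_printoptions(precision=4,suppress=True)
a=camera("scene");b=camera("top")
cv2.imwrite("pics/g1.png",np.hstack([cv2.resize(a[170:230,210:270],(400,400),interpolation=2),cv2.resize(b[140:220,240:320],(400,400),interpolation=2)])[...,::-1])
s=sense();print(s["t"],s["ee_pos"],s["ft_force"])
O=np.array([.5648,-.0789,0]);R=Ro.from_euler('z',.072).as_matrix()
for n,p in(("origin",(-.075,-.0215,.073)),("tip",(-.075,.0405,.073)),("headend",(-.075,-.0515,.073))):print(n,proj("scene",O+R@np.array(p)))
for l in("pin","pin_tip"):print(l,place("scene",l))
E
```

```text
39.125 [ 0.5057 -0.2896  0.2164] [0.4082 0.1281 0.5291]
origin [232.2013 187.566 ]
tip [249.507  179.1001]
headend [223.6795 191.7348]
pin (array([229.3, 190.4]), 0.65)
pin_tip (array([386.5, 177.9]), 0.75)
```

View pics/g1.png

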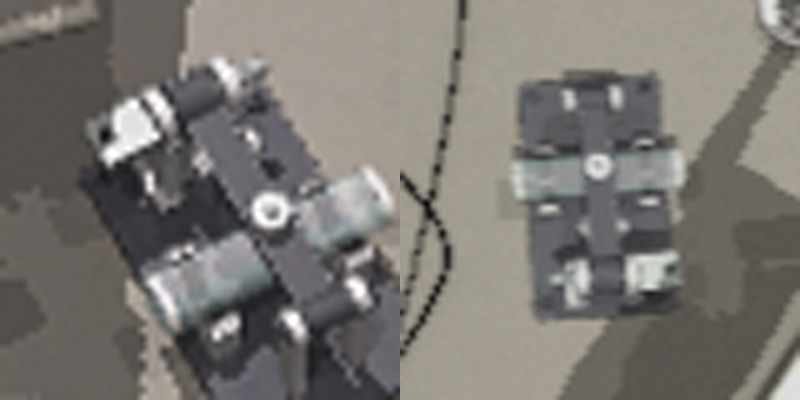

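Left half: the pin runs through both ears and the eye, with its head against the near ear at ≈(140,125). The nose is at ≈(265,65), i.e. px (249.7,179.7), against a home prediction of (249.5,179.1). Right half: the cell lies centred under the closed arm at ≈(598,170).

```bash
python3 -c "
from plant import *
print(hand_in())"
```

```text
the job is handed in; nothing more can be done
None
```

The long cell lies centred in the V-blocks with the clamp arm closed on its stop and the pin home through both ears. Everything is released, and the job was handed in at about 39 s; `hand_in()` gave no verdict.

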